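# Close the overhanging drawer and tilt the palette knife out of the half-open one below

### The job

The palette knife for the cakes lies in the bottom drawer of the small two-drawer kit unit, which only comes half-way out; the top drawer has been left open over it. Push the top drawer fully home until its catch seats, then take the knife by its handle, tilt it and ease it out handle first through the gap without levering hard on the unit, leaving the jars, jug, muffin and notebook where they stand. Finish with the knife still in your grip, held motionless in the air, the whole of it well above the top of the unit and touching nothing but your fingers.

Things in the scene. Friction and masses are not known exactly. Their poses are not given: they have to be found in the camera images.
- kit_unit: low wooden unit with two drawers one above the other, fixed; carcass 290 deep x 240 wide x 135 high. Origin: centre of its underside. x runs from its front to its back (drawers open towards -x), y left, z up. Carcass front at x = -145; drawer fronts are 12 mm boards before it, so a closed drawer's outer face is at x = -157. A jar 106 high stands on its top (x = 10 to 40)
- top_drawer (a joint): how far the top drawer is open, m: 0 = home, grows as it comes out towards the unit's -x; at the start 0.06 to 0.11. Friction about 1 N. A sprung ball catch resists over the last 12 mm (about 5 N more), then from about 4 mm pulls the drawer in and holds it at 0
- top_front (a point): centre of the outer face of the top drawer's front board (moves with it); board 238 wide, 62 high (70 to 132 above the counter). A thin steel edge pull, 70 wide, stands out 9 mm along its upper edge (127 to 130 above the counter). Inside lie three sugar sachets
- bottom_front (a point): middle of the outer upper edge of the bottom drawer's front board, 66 above the counter; board 12 thick, with the same 9 mm edge pull. The drawer stands open 140, at its stop, and comes no further; about 6 N would push it in. Its inner floor is 15.5 above the counter, its sides reach 47, inside it is 198 wide
- gap (a point): middle of the opening the knife must come through, 66 above the counter, axes as the unit's: with the top drawer home it is free for 128 along x (inside of the bottom drawer's front to the top drawer's front) and 198 along y; behind it the bottom drawer is roofed at 62 above the counter
- knife_handle (a point): centre of the palette knife's handle, where to grasp: brown wood 118 x 22 wide x 19 high; steel blade 28 wide x 3 thick, its underside level with the handle's; whole knife 255 long, 0.12 kg. x points to the blade tip, z up as it lies flat on the drawer's floor, within 0.1 rad of the unit's x; handle in the gap, its end 4 to 12 from the drawer's front, blade under the roof
- knife_tip (a point): the far end of the blade, 196 ahead of the handle centre along the knife's x and 8 below it
- knife_end (a point): the butt of the handle, 59 behind the handle centre
- cocoa_jar: spice jar with black cap, 40 dia x 105, origin under its centre; right of the unit. Leave alone
- cinnamon_jar: spice jar with green cap, 46 dia x 106, origin under its centre; stands on the unit's top, right of the middle. Leave alone
- milk_jug: small steel jug, 72 x 94 x 80 high, origin under its centre; right of the unit. Leave alone
- muffin_2: muffin in a paper cup, 77 dia x 72 high, origin under its centre; right of the unit. Leave alone
- order_pad: red notebook, 148 x 103 x 12, origin under its centre; right front. Leave alone

How it is judged:
On the way, in this order (a step that is already met when the one before it is completed fails the run):
1. the top drawer is pushed home and caught, the knife still lying in the bottom drawer (value of joint top_drawer below 0.003 m and distance of knife_handle from where it was at the start of the episode below 0.03 m), for 0.2 s.
2. the knife comes out tilted: its butt is above the bottom drawer's front edge while the tip is still under the unit (z of knife_end in the frame of kit_unit above 0.085 m and x of knife_tip in the frame of kit_unit above -0.145 m and z of knife_tip in the frame of kit_unit below 0.07 m), for 0.05 s.
At the end, for the whole second after the job is handed in: top drawer home (within 3 mm); the knife gripped and still (under 30 mm/s), touching neither unit nor jars, its tip and its butt both at least 30 mm above the unit's top (165 mm above the counter); jars, jug, muffin and pad within 30 mm of where they stood (value of joint top_drawer below 0.003 m and height (world z) of each of knife_tip, knife_end above 0.165 m and contact force between the fingers and palette_knife above 2 N and contact force between palette_knife and kit_unit below 0.05 N and contact force between palette_knife and cocoa_jar below 0.05 N and contact force between palette_knife and cinnamon_jar below 0.05 N and linear speed of palette_knife below 0.03 m/s and distance of each of cocoa_jar, cinnamon_jar, milk_jug, muffin_2, order_pad from where it was at the start of the episode below 0.03 m); the arm keeps its last pose, push and grip.
It fails at once if the knife is levered or jammed against the unit or its drawers (over 40 N) (contact force between palette_knife and kit_unit above 40 N).
It fails at once if one of the other things is knocked away or tipped over (distance of any of cocoa_jar, cinnamon_jar, milk_jug, muffin_2, order_pad from where it was at the start of the episode above 0.05 m or angle between any of cocoa_jar, cinnamon_jar, milk_jug, muffin_2, order_pad's own z axis and vertical above 0.6 rad).
It also fails if it takes over 51 s, if anything falls off the work surface, if the arm or the gripper's body presses on something with over 40 N, if the wrist force passes 120 N, or if a joint passes its speed limit or range.

### The arm

A 6-joint arm with a two-finger parallel gripper is mounted at the origin on a cart in front of the work surface, level with it; the furniture and walls round the work are solid. World frame = base frame: x ahead of the robot, y to its left, z up, the work surface at z = 0. Lengths are in m, angles in rad, forces in N, time in s.
With the tool pointing down it reaches from about 0.25 to 0.775 m from the base axis. Payload 4 kg.
Tool frame: the origin (TCP) lies on the centre line of the jaws, within the pads' length; the fingertips stand 17 mm ahead of it and the grasp point (between the pads) lies 2 mm behind it; z points along the fingers, y is the line along which they close (so a half turn about z gives the same grasp; the last joint's range is limited). The gripper opens to 94 mm and grips with 3 to 60 N. Pads are 16 mm wide; open, the fingers measure 119 mm over their backs; the gripper's body (75 mm by 177 mm) begins 78 mm behind the grasp point.
Start: joints at [1.175, 0.087, 1.371, -0, 1.684, -0.103], TCP at [0.159, 0.527, 0.223] pointing down, gripper open.
Joint ranges: [-3.1, 3.1], [-0.76, 2.03], [0.27, 2.55], [-1.08, 4.22], [0.17, 2.65], [-2.57, 2.57]. Speed limits (rad/s): [2.79, 2.79, 3.14, 3.14, 3.14, 3.14].

### API

Orientations are given as [roll, pitch, yaw] about the fixed x, y, z axes, in that order (R = Rz(yaw) Ry(pitch) Rx(roll)).
In Python, from bench import robot gives the robot as it stands.
- The arm moves only by the tool servo_tool, never from a script. Its argument "plan" is a list of rows, each a list of 7 numbers: the shift along the tool's x, y, z normalised to -1 to 1, where 1 is 0.1 m, then the turn, a rotation vector about the tool's x, y, z normalised to -1 to 1, where 1 is pi/2 rad, then the finger opening in mm, from 0 to 94. In form: [[x, y, z, ax, ay, az, gripper], ...]. A call has 1 to 12 rows; each row is the pose to reach, as a shift and turn from the pose commanded when the call began, along the tool's axes at that moment; what a row does not reach only later rows make up. A row lasts 1/12 s, in which the tool goes at most 41.7 mm and 7.16 degrees, less where a joint would pass 70% of its speed; a pose out of reach is approached as far as the arm can. A call with a number of a shift or a turn outside -1 to 1 is refused whole. A call with a gripper value outside its range is refused whole. The fingers move at their own pace and stop on an object; the grip force is fixed at half the most. Time passes only in rows, so rows that repeat a pose let the fingers close. It gives the time, the measured TCP pose, the force, the opening and the grip force at its end, in the units of the state.
- robot.get_obs(): the state, without advancing time (a new reading comes with each control period).
- robot.snapshot(name): name is "scene" or "top" or "wrist"; returns the picture (384x512x3 uint8, red, green, blue); there is no depth.
- robot.camera_params(name): a dict with "camera_matrix" (3x3 intrinsics, pixels), "rvec" (rotation vector, rad) and "tvec" (3), from world to camera coordinates, as OpenCV has them; the wrist camera has in their place "tool_from_camera" (4x4, takes a point from camera to tool coordinates, whose origin is the TCP and whose axes are the flange's). Camera axes: x right, y down, z forward; pixel columns grow to the right and rows downward; lengths in m; the calibration is good to about 2 mm. The wrist camera is an equidistant fisheye: a pixel r from the principal point sees the ray r / f radians off the axis. A picture is of the moment at which its call begins: read the wrist's pose just before it. camera_params takes no time and is no camera call.
- robot.close_job(): hands the job in; it is judged then, once.
Trained networks look in the newest picture that a camera, given by its name, has taken for a name from the list of things; names that differ only in an ending like _2 or _b are one class to them, and where a whole thing is asked for, a point or a joint stands for the part that bears it (a point fixed in the world has none). Each returns a list of dicts, best first, with "conf" (0 to 1); they miss things now and then, are a little off and sometimes report something else, mostly with a low value. They report only what shows in the picture. A call takes as long as a camera call.
- robot.find_in(thing, camera): "extent" ([centre column, centre row, width, height] in pixels, round what is visible of it).
The state is a dict: "time": time; "joint_positions": joint angles; "qvel": joint speeds; "joint_torque": joint torques, N m; "tool_pos": TCP position; "ee_rot": TCP orientation; "wrist_force": force on the tool from outside, world axes, zero at the start; "wrist_torque": the same for the moment, N m; "width": finger opening in m; "finger_force": force on a finger pad.
Only numpy, scipy, OpenCV 4.12 (cv2) and the standard library are available. Lean on these libraries where they do the work, as an engineer would, in place of code of your own. Each camera call takes 0.05 s, during which the arm holds its last target. There are 200 camera calls.

## Working session

There is one attempt and no reset: what is moved stays moved. The work goes in short steps, Python scripts to look and compute and a tool call to move; the robot and the scene stay as the last step left them, time stands still between calls to the robot, and variables do not carry over. Pictures are saved under pics/ and viewed, at most 10 in all, crops included, and the job is handed in when it is done.

Besides the shell and the picture viewer there is one more tool, called after ">>>" as name(argument=value, ...), one argument or row to a line, values as JSON. servo_tool: Moves the arm, as the interface text tells. Scaled input: -1 to 1 covers 0.1 m each way for a shift and pi/2 rad each way for a turn. Its arguments: {"type":"object","properties":{"plan":{"type":"array","items":{"type":"array","items":{"type":"number"}}}},"required":["plan"]}

```bash
mkdir -p pics; ls; python3 - <<'E'
from bench import robot
import cv2,numpy as np
o=robot.get_obs()
for k in("time","tool_pos","ee_rot","width"):print(k,o[k])
for c in("scene","top"):
    im=robot.snapshot(c);cv2.imwrite(f"pics/{c}0.png",im[:,:,::-1])
    p=robot.camera_params(c);print(c,p)
    for t in("kit_unit","top_front","bottom_front","knife_handle","cinnamon_jar","cocoa_jar","milk_jug","muffin_2","order_pad"):
        print(t,[(np.round(d["extent"]).tolist(),round(d["conf"],2)) for d in robot.find_in(t,c)[:2]])
print(robot.camera_params("wrist"))
E
```

```text
pics
time 0.0
tool_pos [0.15855989 0.52612553 0.22133378]
ee_rot [-3.13945320e+00 -1.95002972e-04  2.84879540e+00]
width 0.09333938813243291
scene {'camera_matrix': array([[391.22957884,   0.        , 255.7200441 ],
       [  0.        , 391.22957884, 189.08151223],
       [  0.        ,   0.        ,   1.        ]]), 'rvec': array([ 1.21077467, -2.317051  ,  0.94577319]), 'tvec': array([0.27750956, 0.47477599, 0.66700493])}
kit_unit [([185.0, 238.0, 195.0, 189.0], 0.74), ([208.0, 250.0, 99.0, 94.0], 0.56)]
top_front [([207.0, 249.0, 97.0, 91.0], 0.91)]
bottom_front [([227.0, 287.0, 119.0, 90.0], 0.62)]
knife_handle [([217.0, 287.0, 27.0, 23.0], 0.54)]
cinnamon_jar [([177.0, 156.0, 22.0, 49.0], 0.6)]
cocoa_jar [([317.0, 164.0, 17.0, 32.0], 0.69)]
milk_jug [([297.0, 181.0, 34.0, 36.0], 0.76)]
muffin_2 [([364.0, 181.0, 30.0, 27.0], 0.95)]
order_pad [([354.0, 232.0, 64.0, 38.0], 0.93)]
top {'camera_matrix': array([[449.39288055,   0.        , 260.22915361],
       [  0.        , 449.39288055, 195.36398628],
       [  0.        ,   0.        ,   1.        ]]), 'rvec': array([ 2.1559379 ,
[... 385 characters left out ...]
185.0, 24.0, 24.0], 0.82)]
milk_jug [([308.0, 188.0, 28.0, 28.0], 0.68)]
muffin_2 [([369.0, 225.0, 27.0, 28.0], 0.59)]
order_pad [([322.0, 261.0, 57.0, 63.0], 0.58)]
{'camera_matrix': array([[297.31863964,   0.        , 252.0066567 ],
       [  0.        , 297.31863964, 194.12177838],
       [  0.        ,   0.        ,   1.        ]]), 'tool_from_camera': array([[ 1.75327701e-03, -9.62449324e-01, -2.71455753e-01,
         7.87533372e-02],
       [ 9.99998150e-01,  1.47277348e-03,  1.23704848e-03,
        -3.84380008e-06],
       [-7.90803642e-04, -2.71457419e-01,  9.62450125e-01,
        -1.61342212e-01],
       [ 0.00000000e+00,  0.00000000e+00,  0.00000000e+00,
         1.00000000e+00]])}
```

```bash
python3 - <<'E'
import cv2
a=cv2.imread("pics/top0.png")[90:290,100:360];cv2.imwrite("pics/t1.png",cv2.resize(a,None,fx=3,fy=3,interpolation=2))
a=cv2.imread("pics/scene0.png")[125:345,80:400-20];cv2.imwrite("pics/s1.png",cv2.resize(a,None,fx=2.6,fy=2.6,interpolation=2))
E
```

```text
(no output)
```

View pics/t1.png

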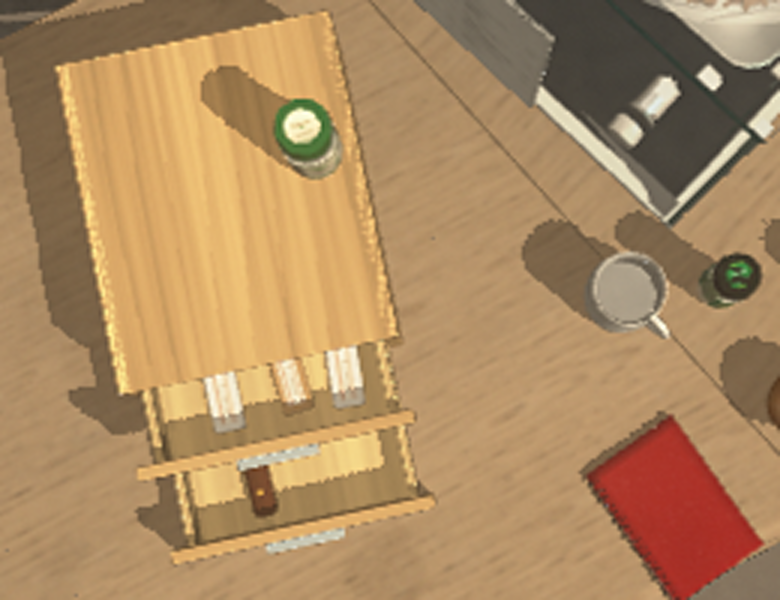

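View pics/s1.png

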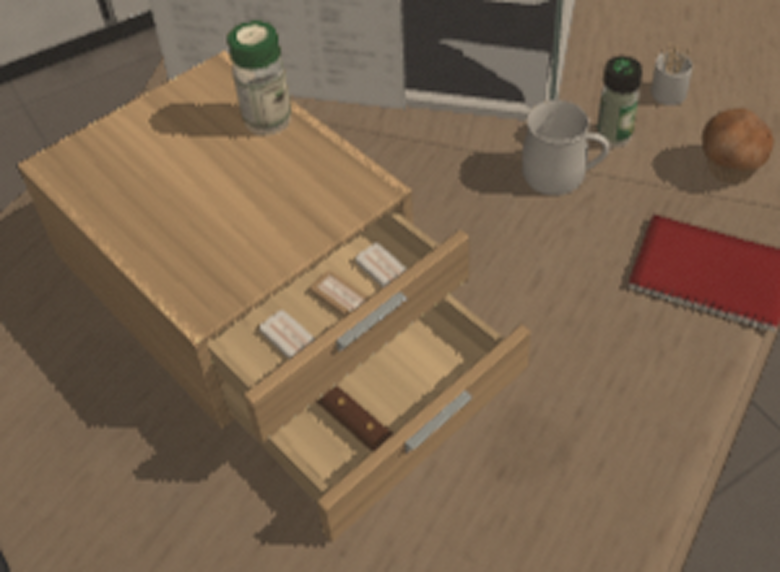

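The top view (crop/3 + (100,90)) shows the unit's roof corners at crop (60,67), (328,12), (398,338), (122,393). The top drawer is open, and the brown handle's butt is at (265,514). The scene view agrees: the handle is left of the middle of the bottom drawer, and its far end is hidden under the top drawer.

```bash
cat >h.py <<'E'
import numpy as np,cv2
from bench import robot
from scipy.spatial.transform import Rotation as R
from scipy.optimize import least_squares
def unproj(c,px,z):
    p=robot.camera_params(c);K=p["camera_matrix"];M=cv2.Rodrigues(p["rvec"])[0];t=p["tvec"]
    C=-M.T@t;d=M.T@np.linalg.inv(K)@np.array([px[0],px[1],1.]);return C+d*(z-C[2])/d[2]
def proj(c,P):
    p=robot.camera_params(c);return cv2.projectPoints(np.array(P,float).reshape(-1,3),p["rvec"],p["tvec"],p["camera_matrix"],None)[0][:,0]
def T(px):return np.array(px)/3+[100,90]
def S(px):return np.array(px)/2.6+[80,125]
E
cat >m.py <<'E'
from h import *
L=[(145,120),(145,-120),(-145,-120),(-145,120)]
Tp=[(60,67),(328,12),(398,338),(122,393)]
Sp=[(22,168),None,(408,192),(205,342)]
def w(q,x,y,z):c,s=np.cos(q[2]),np.sin(q[2]);return [q[0]+c*x-s*y,q[1]+s*x+c*y,z]
def res(q):
    r=[]
    for l,a,b in zip(L,Tp,[None,None,Sp[2],Sp[3]]):
        P=w(q,l[0]/1e3,l[1]/1e3,.135)
        r+=list(proj("top",P)[0]-T(a))
        if b: r+=list(proj("scene",P)[0]-S(b))
    return r
s=least_squares(res,[.5,.2,.2]);q=s.x;print("unit",q,np.round(s.fun,1))
def loc(P):
    d=np.array(P[:2])-q[:2];c,s=np.cos(q[2]),np.sin(q[2]);return np.round([1e3*(c*d[0]+s*d[1]),1e3*(-s*d[0]+c*d[1])],1)
for n,a,b,z in [("botfront",[(175,562),(435,505)],[(330,532),(528,350)],.066),("topfront",[(140,478),(413,420)],[(265,437),(468,265)],.132),("knifebutt",[(265,514)],[(378,443)],.03),("khidden",[(258,465)],[(335,392)],.0345)]:
    print(n,[loc(unproj("top",T(p),z)) for p in a],[loc(unproj("scene",S(p),z)) for p in b])
E
python3 m.py
```

```text
unit [0.71900686 0.11354451 0.18567111] [-1.2  0.1  0.7 -0.5  0.7 -0.3  2.8 -1.9 -0.2  1.5 -2.8  0.4]
botfront [array([-292.7,  118.2]), array([-293.2, -117.1])] [array([-311.2,  131.4]), array([-308.2,  -96.8])]
topfront [array([-214.5,  118.6]), array([-216. , -115.8])] [array([-248.5,  133.1]), array([-241.9,  -89.9])]
knifebutt [array([-269.6,   37.6])] [array([-264.8,   43.3])]
khidden [array([-224.6,   34.2])] [array([-202.9,   37.9])]
```

```bash
cat >>h.py <<'E'
U=np.array([.7230,.1143]);UY=.1857
def wl(x,y,z):c,s=np.cos(UY),np.sin(UY);return np.array([U[0]+(c*x-s*y)/1e3,U[1]+(s*x+c*y)/1e3,z/1e3])
def lw(P):
    d=np.array(P[:2])-U;c,s=np.cos(UY),np.sin(UY);return np.round([1e3*(c*d[0]+s*d[1]),1e3*(-s*d[0]+c*d[1]),1e3*P[2]],1)
def ori(yaw,b=0): # tool down, tool x back to robot along unit yaw; b: body leaning to the robot (fingers point forward)
    x=np.array([-np.cos(yaw),-np.sin(yaw),0]);z=np.array([0,0,-1.]);y=np.cross(z,x)
    M=np.column_stack([x,y,z]);return R.from_matrix(M)*R.from_rotvec([0,-b,0])
def go(P,Q,o=None):
    o=o or robot.get_obs();C=R.from_euler("xyz",o["ee_rot"])
    d=C.inv().apply(P-o["tool_pos"])/.1;r=(C.inv()*Q).as_rotvec()/(np.pi/2)
    print("shift",np.round(d,3),"turn",np.round(r,3),"now",lw(o["tool_pos"]));return P,Q
E
python3 - <<'E'
from h import *
print(ori(UY,.25).apply([0,0,1]))
print(wl(-270,60,110),wl(-216,35,25))
go(wl(-270,60,223),ori(UY)); go(wl(-270,60,110),ori(UY))
E
```

```text
[ 0.2431504   0.04567932 -0.96891242]
[0.44656397 0.12341711 0.11      ] [0.50425143 0.10881719 0.025     ]
shift [-3.919 -3.029 -0.005] turn [ 0.     0.    -0.305] now [-478.4  509.4  222.5]
shift [-3.919 -3.03   1.125] turn [ 0.     0.    -0.305] now [-478.4  509.4  222.5]
```

>>> servo_tool(
  plan=[
    [-0.98,-0.757,0,0,0,0,0],
    [-0.98,-0.757,0,0,0,0,0],
    [-0.98,-0.757,0,0,0,0,0],
    [-0.98,-0.757,0,0,0,0,0],
  ],
)

```text
time: 1.33
tool_pos: [0.234, 0.4216, 0.2228]
ee_rot: [-3.14, 0.003, 2.842]
wrist_force: [0.1, 1.0, 0.2]
width: 0.0707
finger_force: 0.0
```

>>> servo_tool(
  plan=[
    [-0.98,-0.757,0,0,0,0,0],
    [-0.98,-0.757,0,0,0,0,0],
    [-0.98,-0.757,0,0,0,0,0],
    [-0.98,-0.757,0,0,0,0,0],
  ],
)

```text
time: 1.67
tool_pos: [0.3061, 0.3208, 0.2228]
ee_rot: [-3.14, 0.003, 2.841]
wrist_force: [0.0, 1.2, -0.8]
width: 0.0441
finger_force: 0.0
```

>>> servo_tool(
  plan=[
    [-0.98,-0.757,0,0,0,0,0],
    [-0.98,-0.757,0,0,0,0,0],
    [-0.98,-0.757,0,0,0,0,0],
    [-0.98,-0.757,0,0,0,0,0],
  ],
)

```text
time: 2.0
tool_pos: [0.3779, 0.2202, 0.2225]
ee_rot: [-3.14, 0.003, 2.841]
wrist_force: [-0.1, 0.2, 0.2]
width: 0.0177
finger_force: 0.0
```

>>> servo_tool(
  plan=[
    [-0.98,-0.757,0,0,0,-0.305,0],
    [-0.98,-0.757,0,0,0,-0.305,0],
    [-0.98,-0.757,0,0,0,-0.305,0],
    [-0.98,-0.757,0,0,0,-0.305,0],
    [-0.98,-0.757,0,0,0,-0.305,0],
  ],
)

```text
time: 2.42
tool_pos: [0.4484, 0.122, 0.2222]
ee_rot: [-3.141, 0.0, -2.955]
wrist_force: [0.2, 0.5, -0.0]
width: 0.0003
finger_force: 0.0
```

```bash
python3 - <<'E'
from h import *
go(wl(-265,60,106),ori(UY)); 
im=robot.snapshot("wrist");cv2.imwrite("pics/w1.png",im[:,:,::-1])
E
```

```text
shift [-0.035  0.018  1.162] turn [-0.     0.     0.001] now [-268.5   58.3  222.2]
```

View pics/w1.png

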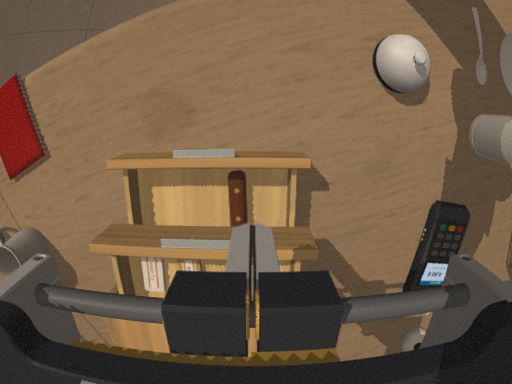

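The wrist view shows both drawer fronts running level, so the yaw is good. The top front is at rows 228–255, the handle at (237,172)–(240,225), and the closed fingers are in front of the top board. Next I lower and push.

>>> servo_tool(
  plan=[
    [0,0,0.4,0,0,0,0],
    [0,0,0.8,0,0,0,0],
    [0,0,1,0,0,0,0],
    [0,0,1,0,0,0,0],
  ],
)

```text
time: 2.8
tool_pos: [0.4425, 0.1244, 0.1168]
ee_rot: [3.14, -0.011, -2.955]
wrist_force: [-1.1, 0.1, -0.4]
width: 0.0009
finger_force: 0.0
```

>>> servo_tool(
  plan=[
    [-0.15,0,0.15,0,0,0,0],
    [-0.3,0,0.16,0,0,0,0],
    [-0.4,0,0.16,0,0,0,0],
    [-0.5,0,0.16,0,0,0,0],
    [-0.6,0,0.16,0,0,0,0],
  ],
)

```text
time: 3.22
tool_pos: [0.5064, 0.1358, 0.1077]
ee_rot: [3.141, 0.001, -2.955]
wrist_force: [-1.8, 1.2, -0.0]
width: 0.0004
finger_force: 0.8
```

```bash
python3 - <<'E'
from h import *
go(wl(-170,60,106),ori(UY)); 
E
```

```text
shift [-0.389 -0.012  0.017] turn [0.001 0.001 0.001] now [-208.9   61.1  107.7]
```

>>> servo_tool(
  plan=[
    [-0.06,0,0,0,0,0,0],
    [-0.12,0,0,0,0,0,0],
    [-0.18,0,0,0,0,0,0],
    [-0.24,0,0,0,0,0,0],
    [-0.28,0,0,0,0,0,0],
  ],
)

```text
time: 3.63
tool_pos: [0.534, 0.1398, 0.1069]
ee_rot: [-3.141, 0.001, -2.955]
wrist_force: [-1.1, -0.4, 0.0]
width: 0.0003
finger_force: 0.6
```

>>> servo_tool(
  plan=[
    [-0.03,0,0,0,0,0,0],
    [-0.06,0,0,0,0,0,0],
  ],
)

```text
time: 3.8
tool_pos: [0.5377, 0.1405, 0.1068]
ee_rot: [-3.141, -0.004, -2.956]
wrist_force: [-3.9, -0.1, 4.1]
width: 0.0003
finger_force: 1.9
```

>>> servo_tool(
  plan=[
    [-0.03,0,0,0,0,0,0],
    [-0.05,0,0,0,0,0,0],
  ],
)

```text
time: 3.97
tool_pos: [0.5447, 0.1418, 0.1066]
ee_rot: [-3.141, 0.002, -2.956]
wrist_force: [0.3, -0.3, -0.1]
width: 0.0004
finger_force: 0.0
```

```bash
python3 - <<'E'
from h import *
go(wl(-170,60,106),ori(UY)); 
E
```

```text
shift [-0.001  0.     0.006] turn [-0.     0.001  0.   ] now [-170.1   60.   106.6]
```

Contact force rose to about 5 N, then fell to zero at x = -170, so the catch has taken over. I'll back off and look.

>>> servo_tool(
  plan=[
    [0.3,0,0,0,0,0,0],
    [0.6,0,0,0,0,0,0],
    [0.6,0.1,-0.4,0,0,0,50],
    [0.6,0.2,-0.8,0,0,0,50],
    [0.6,0.24,-0.9,0,0,0,50],
    [0.6,0.24,-0.9,0,0,0,50],
  ],
)

```text
time: 4.47
tool_pos: [0.483, 0.1555, 0.2013]
ee_rot: [3.141, 0.011, -2.954]
wrist_force: [0.3, 0.6, 0.4]
width: 0.0238
finger_force: 0.0
```

```bash
python3 - <<'E'
from h import *
o=robot.get_obs();print(lw(o["tool_pos"]),o["ee_rot"])
im=robot.snapshot("wrist");cv2.imwrite("pics/w2.png",im[:,:,::-1])
print(robot.find_in("knife_handle","wrist"))
b=robot.snapshot("top");cv2.imwrite("pics/t2.png",b[:,:,::-1])
a=cv2.resize(im[90:300,80:360],None,fx=2.8,fy=2.8,interpolation=2);cv2.imwrite("pics/w2c.png",a[:,:,::-1])
E
```

```text
[-228.3   84.8  201.3] [ 3.14116414  0.01067656 -2.95415452]
[{'extent': [213.8, 188.6, 28.2, 99.4], 'conf': 0.62}, {'extent': [170.5, 267.6, 213.3, 45.7], 'conf': 0.62}]
```

View pics/w2c.png

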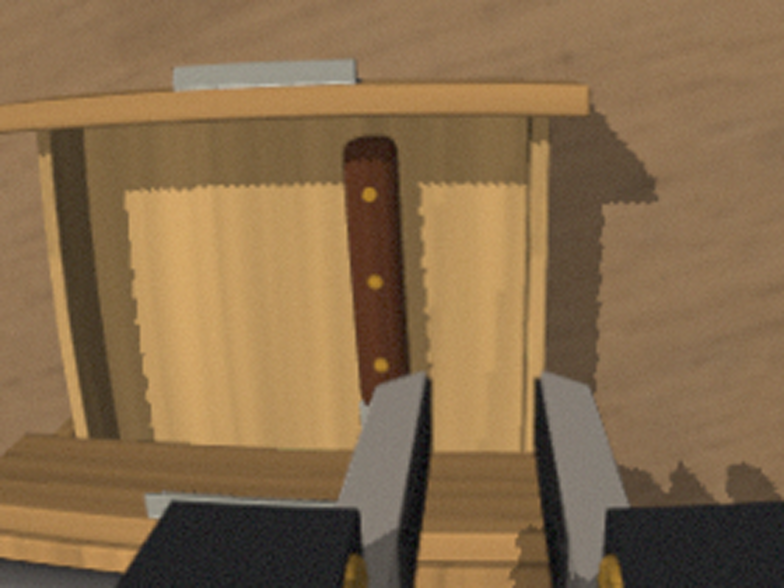

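The gap is clear and the top drawer is home. The handle rivets are at crop (369,195), (375,282), (381,366) and the butt is at (371,138). I'll convert these with the fisheye model and check them against the drawer front.

```bash
cat >>h.py <<'E'
def wun(px,z,o):
    p=robot.camera_params("wrist");K=p["camera_matrix"];X=p["tool_from_camera"]
    u=(np.array(px)-[K[0,2],K[1,2]]);r=np.hypot(*u);th=r/K[0,0]
    d=np.array([*(np.sin(th)*u/r),np.cos(th)]);C=R.from_euler("xyz",o["ee_rot"])
    d=C.apply(X[:3,:3]@d);c=C.apply(X[:3,3])+o["tool_pos"];return c+d*(z-c[2])/d[2]
E
python3 - <<'E'
from h import *
o=robot.get_obs()
for n,p,z in [("r1",(369,195),.0345),("r2",(375,282),.0345),("r3",(381,366),.0345),("butt",(371,138),.033),("front out R",(587,87),.066),("front in R",(587,112),.066),("pull L",(174,68),.065),("pull R",(355,60),.065),("topboard inner? edge L",(25,437),.132),("topboard R",(530,452),.07)]:
    print(n,lw(wun(np.array(p)/2.8+[80,90],z,o)))
E
```

```text
r1 [-257.7   39.7   34.5]
r2 [-222.2   41.1   34.5]
r3 [-186.    42.3   34.5]
butt [-280.2   40.7   33. ]
front out R [-301.3  120.6   66. ]
front in R [-292.5  120.8   66. ]
pull L [-310.9  -27.7   65. ]
pull R [-310.8   39.7   65. ]
topboard inner? edge L [-194.8  -69.   132. ]
topboard R [-164.3  102.8   70. ]
```

```bash
python3 - <<'E'
from h import *
go(wl(-222,40,125),ori(UY,.25))
im=cv2.imread("pics/t2.png")[195:295,130:260];cv2.imwrite("pics/t2c.png",cv2.resize(im,None,fx=6,fy=6,interpolation=2))
E
```

```text
shift [-0.086 -0.439  0.708] turn [-0.    -0.159  0.   ] now [-230.6   83.9  195.8]
```

View pics/t2c.png

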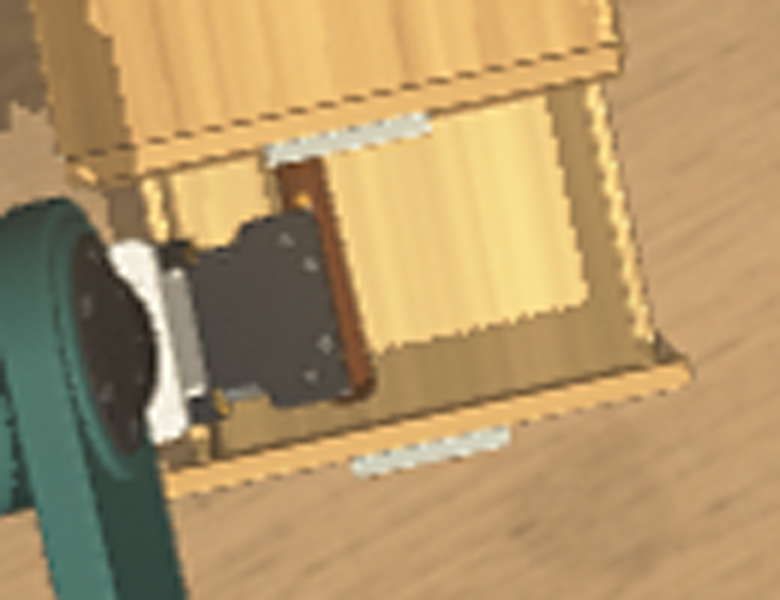

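The top drawer is flush against the carcass. The handle lies nearly parallel to the drawer sides, with its right edge running (325,165)→(370,365). I'll hover, tilted, over the handle.

>>> servo_tool(
  plan=[
    [-0.04,-0.22,0,0,-0.06,0,50],
    [-0.08,-0.44,0.1,0,-0.12,0,50],
    [-0.09,-0.44,0.4,0,-0.16,0,50],
    [-0.09,-0.44,0.7,0,-0.16,0,50],
    [-0.09,-0.44,0.7,0,-0.16,0,50],
    [-0.09,-0.44,0.7,0,-0.16,0,50],
  ],
)

```text
time: 5.12
tool_pos: [0.4958, 0.1122, 0.1233]
ee_rot: [3.141, 0.245, -2.956]
wrist_force: [-0.9, -0.4, 1.4]
width: 0.05
finger_force: 0.0
```

```bash
python3 - <<'E'
from h import *
o=robot.get_obs();print(lw(o["tool_pos"]),o["ee_rot"],o["width"],o["qvel"].round(3) if hasattr(o["qvel"],"round") else o["qvel"])
im=robot.snapshot("wrist")
cv2.imwrite("pics/w3.png",im[:,:,::-1])
a=cv2.resize(im[60:310,130:380],None,fx=2.4,fy=2.4,interpolation=2);cv2.imwrite("pics/w3c.png",a[:,:,::-1])
for p in [(325,165),(345,265),(370,365)]: print("edge top",lw(unproj("top",np.array(p)/6+[130,195],.033)))
for p in [(352,470),(508,435)]: print("pull",lw(unproj("top",np.array(p)/6+[130,195],.065)))
for p in [(275,165),(430,128)]: print("toppull",lw(unproj("top",np.array(p)/6+[130,195],.13)))
E
```

```text
[-223.7   39.9  123.3] [ 3.14107615  0.24479901 -2.95612539] 0.050030657087821506 [ 0.008 -0.019 -0.101  0.003 -0.005  0.001]
edge top [-167.1   27.    33. ]
edge top [-213.9   27.2   33. ]
edge top [-260.9   25.2   33. ]
pull [-303.8   37.8   65. ]
pull [-303.6  -32.9   65. ]
toppull [-167.9   33.8  130. ]
toppull [-166.5  -33.4  130. ]
```

View pics/w3c.png

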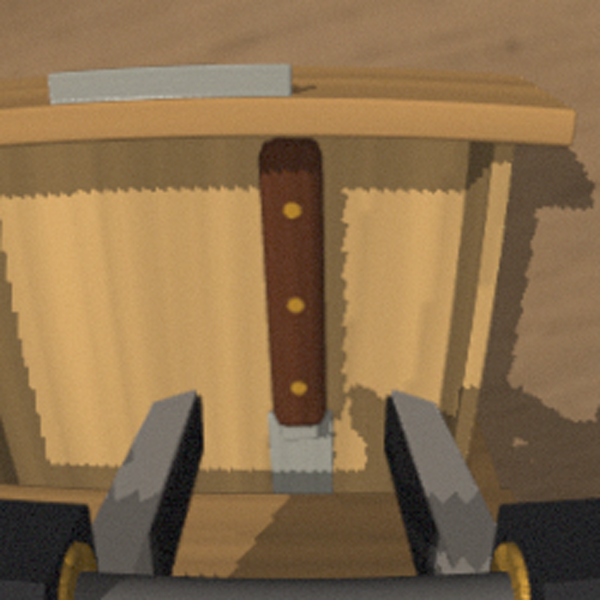

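```bash
python3 - <<'E'
from h import *
o=robot.get_obs()
for n,p,z in [("r1",(291,211),.0345),("r2",(295,305),.0345),("r3",(299,388),.0345),("butt",(291,140),.033),("pull",(50,75),.065),("pull",(290,66),.065)]: print(n,lw(wun(np.array(p)/2.4+[130,60],z,o)))
go(wl(-219,38.5,38),ori(UY+.02,.25));go(wl(-222,38.5,70),ori(UY+.02,.25))
E
```

```text
r1 [-249.7   39.5   34.5]
r2 [-213.    41.    34.5]
r3 [-175.9   42.7   34.5]
butt [-274.5   39.4   33. ]
pull [-305.   -29.5   65. ]
pull [-304.9   39.2   65. ]
shift [ 0.192 -0.014  0.86 ] turn [-0.003 -0.    -0.012] now [-221.7   39.9  126.1]
shift [ 0.142 -0.014  0.543] turn [-0.003 -0.    -0.012] now [-221.7   39.9  126.1]
```

>>> servo_tool(
  plan=[
    [0.08,0,0.35,0,0,-0.02,50],
    [0.14,0,0.6,0,0,-0.02,50],
    [0.17,0,0.77,0,0,-0.02,50],
    [0.19,0,0.86,0,0,-0.02,50],
    [0.19,0,0.86,0,0,-0.02,50],
    [0.19,0,0.86,0,0,-0.02,50],
  ],
)

```text
time: 5.67
tool_pos: [0.5021, 0.1136, 0.0401]
ee_rot: [-3.133, 0.254, -2.923]
wrist_force: [-0.4, 0.0, -0.6]
width: 0.0501
finger_force: 0.0
```

```bash
python3 - <<'E'
from h import *
go(wl(-220,39.5,37),ori(UY+.03,.25));print(robot.get_obs()["wrist_force"])
E
```

```text
shift [ 0.035 -0.005  0.023] turn [-0.005  0.002  0.002] now [-217.2   40.1   40.1]
[-0.35274887  0.01615545 -0.59795469]
```

Good; a small lowering, then close.

>>> servo_tool(
  plan=[
    [0.01,0,0.03,0,0,0,50],
    [0.01,0,0.03,0,0,0,10],
    [0.01,0,0.03,0,0,0,10],
    [0.01,0,0.03,0,0,0,10],
    [0.01,0,0.03,0,0,0,10],
    [0.01,0,0.03,0,0,0,10],
    [0.01,0,0.03,0,0,0,10],
  ],
)

```text
time: 6.25
tool_pos: [0.5005, 0.1134, 0.0358]
ee_rot: [-3.134, 0.252, -2.923]
wrist_force: [-0.9, -0.3, 1.4]
width: 0.0217
finger_force: 30.0
```

```bash
python3 - <<'E'
from h import *
o=robot.get_obs();C=R.from_euler("xyz",o["ee_rot"]);print(lw(o["tool_pos"]),o["wrist_force"],o["width"],o["finger_force"])
# knife: yaw UY+.03, handle centre at local (-216,39.5,25), pitch a about unit y; keep grasp offset rigid
ky=UY+.03;h0=wl(-216,39.5,25);f=np.array([np.cos(ky),np.sin(ky),0]);z=np.array([0,0,1.])
print("tilt a, dx(tip)=-10, tip +3")
for a,dx,dz,s in [(.09,-4,2,0),(.17,-7,3,0),(.26,-11,4,0),(.26,-11,4,60),(.26,-11,4,120),(.26,-11,4,170)]:
    Q=R.from_rotvec(a*np.array([-np.sin(ky),np.cos(ky),0]))
    tip0=h0+.196*f-.008*z
    tip=tip0+dx*f/1e3+dz*z/1e3-Q.apply(f)*s/1e3
    h=tip+Q.apply(-.196*f+.008*z); end=h-.059*Q.apply(f)
    P=h+Q.apply(o["tool_pos"]-h0)
    print(a,s,"tip",lw(tip),"end",lw(end),"tcp",lw(P));go(P,Q*C,o)
E
```

```text
[-218.8   40.2   35.8] [-0.91493538 -0.32381502  1.36809853] 0.021699014394881682 29.988375306129456
tilt a, dx(tip)=-10, tip +3
0.09 0 tip [-24.1  45.3  19. ] end [-277.2   37.7   49.9] tcp [-220.3   40.2   55.6]
shift [-0.035 -0.001 -0.195] turn [-0.     0.057 -0.   ] now [-218.8   40.2   35.8]
0.17 0 tip [-27.1  45.2  20. ] end [-276.9   37.7   71. ] tcp [-219.8   40.2   72.1]
shift [-0.081 -0.003 -0.355] turn [-0.     0.108 -0.001] now [-218.8   40.2   35.8]
0.26 0 tip [-31.1  45.   21. ] end [-275.3   37.7   94.3] tcp [-218.3   40.2   90.3]
shift [-0.141 -0.004 -0.526] turn [-0.     0.166 -0.001] now [-218.8   40.2   35.8]
0.26 60 tip [-89.   43.3  36.4] end [-333.3   36.   109.7] tcp [-276.3   38.5  105.7]
shift [ 0.382 -0.005 -0.82 ] turn [-0.     0.166 -0.001] now [-218.8   40.2   35.8]
0.26 120 tip [-147.    41.6   51.8] end [-391.3   34.2  125.1] tcp [-334.2   36.7  121.1]
shift [ 0.905 -0.005 -1.114] turn [-0.     0.166 -0.001] now [-218.8   40.2   35.8]
0.26 170 tip [-195.3   40.1   64.7] end [-439.6   32.8  138. ] tcp [-382.5   35.3  134. ]
shift [ 1.341 -0.006 -1.359] turn [-0.     0.166 -0.001] now [-218.8   40.2   35.8]
```

>>> servo_tool(
  plan=[
    [-0.02,0,-0.1,0,0.025,0,10],
    [-0.035,0,-0.195,0,0.057,0,10],
    [-0.055,0,-0.275,0,0.083,0,10],
    [-0.08,0,-0.355,0,0.108,0,10],
    [-0.11,0,-0.44,0,0.137,0,10],
    [-0.14,0,-0.525,0,0.166,0,10],
    [-0.14,0,-0.525,0,0.166,0,10],
    [-0.14,0,-0.525,0,0.166,0,10],
  ],
)

```text
time: 6.92
tool_pos: [0.501, 0.1139, 0.0892]
ee_rot: [-3.134, -0.009, -2.925]
wrist_force: [-0.3, -0.3, -1.3]
width: 0.0217
finger_force: 30.0
```

```bash
python3 - <<'E'
from h import *
o=robot.get_obs();print(lw(o["tool_pos"]),o["ee_rot"],o["wrist_force"],o["width"],o["finger_force"])
im=robot.snapshot("wrist");b=robot.snapshot("scene")
a=np.hstack([cv2.resize(im[60:310,110:360],(400,400)),cv2.resize(b[160:360,120:320],(400,400))]);cv2.imwrite("pics/w4.png",a[:,:,::-1])
ky=UY+.03
go(wl(-276,38.5,106),ori(ky,-.01),o)
E
```

```text
[-218.2   40.5   89.2] [-3.13381549 -0.008917   -2.92484691] [-0.2513982  -0.26534903 -1.31405817] 0.021711289605274995 29.981265664100647
shift [ 0.579 -0.004 -0.163] turn [-0.005  0.001  0.001] now [-218.2   40.5   89.2]
```

View pics/w4.png

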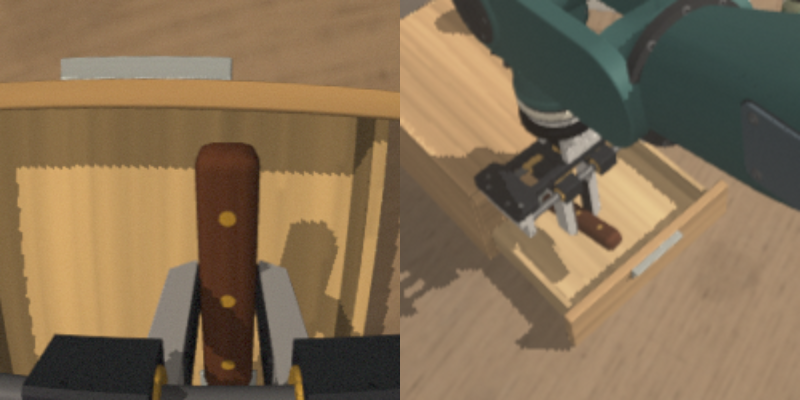

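The rivet spacing fits a handle tilt of about 0.26 rad, and the wrist carries only the knife's weight with no contact. Now I slide it out along its own axis.

>>> servo_tool(
  plan=[
    [0.12,0,-0.035,0,0,0,10],
    [0.25,0,-0.07,0,0,0,10],
    [0.4,0,-0.11,0,0,0,10],
    [0.55,0,-0.15,0,0,0,10],
    [0.7,0,-0.19,0,0,0,10],
    [0.85,0,-0.23,0,0,0,10],
    [0.98,0,-0.27,0,0,0,10],
    [0.98,0,-0.27,0,0,0,10],
  ],
)

```text
time: 7.68
tool_pos: [0.4031, 0.0927, 0.1174]
ee_rot: [-3.134, -0.009, -2.925]
wrist_force: [0.6, 0.3, -1.7]
width: 0.0216
finger_force: 30.0
```

>>> servo_tool(
  plan=[
    [0.15,0,-0.04,0,0,0,10],
    [0.3,0,-0.08,0,0,0,10],
    [0.5,0,-0.15,0,0,0,10],
    [0.7,0,-0.25,0,0,0,10],
    [0.7,0,-0.5,0,0,0,10],
    [0.7,0,-0.8,0,0,0,10],
    [0.7,0,-0.98,0,0,0,10],
    [0.7,0,-0.98,0,0,0,10],
  ],
)

```text
time: 8.35
tool_pos: [0.3398, 0.0791, 0.22]
ee_rot: [-3.133, -0.0, -2.925]
wrist_force: [0.5, 0.5, -0.3]
width: 0.0218
finger_force: 30.0
```

```bash
python3 - <<'E'
from h import *
o=robot.get_obs();print(lw(o["tool_pos"]),o["ee_rot"],o["wrist_force"],o["width"],o["finger_force"])
E
```

```text
[-383.1   36.1  220. ] [-3.13264622e+00 -4.63327047e-04 -2.92500690e+00] [ 0.45137336  0.50503064 -0.26625287] 0.02183487135186377 29.981288015842438
```

Tip is at about z = 0.15. I'll lift 90 mm more, settle and check.

>>> servo_tool(
  plan=[
    [0,0,-0.3,0,0,0,10],
    [0,0,-0.6,0,0,0,10],
    [0,0,-0.9,0,0,0,10],
    [0,0,-0.9,0,0,0,10],
    [0,0,-0.9,0,0,0,10],
    [0,0,-0.9,0,0,0,10],
    [0,0,-0.9,0,0,0,10],
    [0,0,-0.9,0,0,0,10],
  ],
)

```text
time: 9.02
tool_pos: [0.3376, 0.0797, 0.304]
ee_rot: [-3.134, -0.013, -2.925]
wrist_force: [0.0, 0.3, -0.9]
width: 0.0217
finger_force: 30.0
```

```bash
python3 - <<'E'
from h import *
o=robot.get_obs();print(lw(o["tool_pos"]),o["qvel"],o["wrist_force"],o["width"],o["finger_force"])
b=robot.snapshot("scene");t=robot.snapshot("top")
a=np.hstack([cv2.resize(b[:,:400],(400,384)),cv2.resize(t[:,60:460],(400,384))]);cv2.imwrite("pics/e.png",a[:,:,::-1])
E
```

```text
[-385.1   37.2  304. ] [ 9.62180431e-05 -2.15282725e-03 -1.28681202e-02  1.39090829e-03
  2.43035171e-03  6.74524855e-04] [ 0.01071644  0.31046636 -0.94995292] 0.021738177592896483 29.98125582933426
```

View pics/e.png

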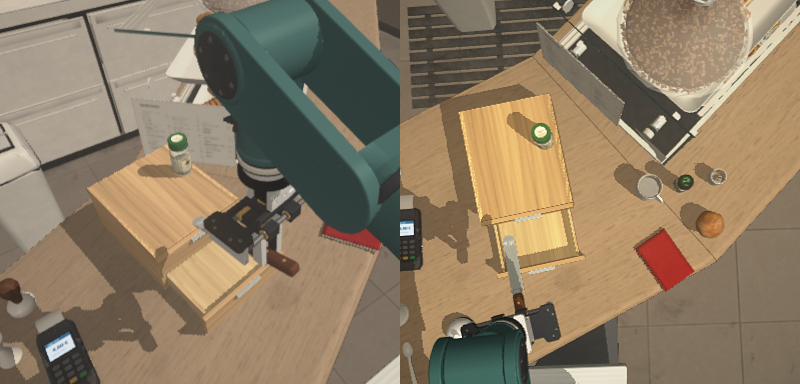

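The knife is held clear of the unit, the top drawer is home and the other things are where they stood.

```bash
python3 -c "
from bench import robot
print(robot.get_obs()['qvel']);print(robot.close_job())"
```

```text
[-3.79750086e-06 -2.98603971e-03 -1.30802569e-02  4.92457536e-04
  2.67086634e-03  7.38967422e-05]
the job is handed in; nothing more can be done
None
```

I handed the job in at about 9 s, but no verdict came back. By my last readings and pictures, the top drawer is home and the knife is gripped at 30 N in the air, with its tip at an estimated 0.235 m against the 0.165 m needed. The other things look undisturbed.

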